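# Sort the lamp-counter odds and ends into their trays

## Task

Sort the mixed bits on the shop's counter into their trays: the two white spot lamps go in the blue tray and the two brass finials in the green tray, one to a bay and each standing upright as it stands now, and the black remote control goes in the orange tray, lying flat on the tray's floor with its keys up. Leave the little blue vase and the glass jug lamp standing where they are.

Things in the scene. Friction and masses are not known exactly. Their poses are not given: they have to be found in the camera images.
- spot_a_mid (a point): One of two identical LED spot lamps: white finned plastic cylinder, 44 mm diameter and 40 mm tall, with a narrower white base (27 mm diameter, to 52 mm) and two short steel pins on top (58 mm in all), standing upright on its flat lens, 55 g. The point is on its axis 26 mm above its underside; z up its axis; the yaw is of no matter. Grip it round the wide cylinder.
- spot_b_mid (a point): The other of two identical LED spot lamps: white finned plastic cylinder, 44 mm diameter and 40 mm tall, with a narrower white base (27 mm diameter, to 52 mm) and two short steel pins on top (58 mm in all), standing upright on its flat lens, 55 g. The point is on its axis 26 mm above its underside; z up its axis; the yaw is of no matter. Grip it round the wide cylinder.
- finial_a_mid (a point): One of two identical turned brass lamp finials, standing upright on a flat foot 28 mm across, 52 mm tall; straight round belly 30 mm in diameter from 16 to 34 mm above its underside, small ball on top, 60 g. The point is on its axis 26 mm above its underside (the height to grip); z up its axis; the yaw is of no matter.
- finial_b_mid (a point): The other of two identical turned brass lamp finials, standing upright on a flat foot 28 mm across, 52 mm tall; straight round belly 30 mm in diameter from 16 to 34 mm above its underside, small ball on top, 60 g. The point is on its axis 26 mm above its underside (the height to grip); z up its axis; the yaw is of no matter.
- remote_mid (a point): Small black remote control lying flat on the table with its keys up, 120 mm long (its x) by 38 mm wide (its y) by 20 mm thick, 90 g. The point is its centre, 10 mm above its underside; z points up out of the keys. Its length fits into its tray only roughly along the tray's long side.
- tray_blue: Blue plastic tray fixed to the table, 130 mm (its x) by 190 mm (its y) outside, rim 18 mm high, walls 6 mm, floor 4 mm thick. Origin at the centre of its underside, z up. A 6 mm divider of rim height across the middle makes two equal bays, 118 mm (x) by 86 mm (y) inside, centred at y = +46 mm and y = -46 mm.
- tray_green: Green plastic tray fixed to the table, 130 mm (its x) by 190 mm (its y) outside, rim 18 mm high, walls 6 mm, floor 4 mm thick. Origin at the centre of its underside, z up. A 6 mm divider of rim height across the middle makes two equal bays, 118 mm (x) by 86 mm (y) inside, centred at y = +46 mm and y = -46 mm.
- tray_orange: Orange plastic tray fixed to the table, 130 mm (its x) by 190 mm (its y) outside, rim 18 mm high, walls 6 mm, floor 4 mm thick. Origin at the centre of its underside, z up. Undivided: 118 mm (x) by 178 mm (y) inside.
- vase_mid (a point): Small loose blue ceramic bud vase, 48 mm in diameter and 70 mm tall, standing in the row among the things to be sorted; it is not to be moved. The point is its centre, 35 mm above its underside.
- jug_lamp: Clear glass jug-shaped lamp base with a brass neck and no shade, 124 mm in diameter and 200 mm tall, 0.9 kg, loose, standing at the left, past the end of the row; it is not to be moved. Origin at the centre of its underside, z up.
Mind the look-alikes: they are no part of the job. What is shaped like the part that bears finial_a_mid but purple or turquoise is not meant.

How it is judged:
By the outcome, as a careful person would: the job done as asked, in the order asked, and still so for the second after the job is handed in, with the robot touching nothing.
It also fails if it takes over 122 s, if anything falls off the work surface, if the arm or the gripper's body presses on something with over 40 N, if the wrist force passes 120 N, or if a joint passes its speed limit or range.

## Robot

A 7-joint arm with a two-finger parallel gripper is mounted at the origin on the work surface. World frame = base frame: x ahead of the robot, y to its left, z up, the work surface at z = 0. Lengths are in mm, angles in rad, forces in N, time in s.
With the tool pointing down it reaches from about 350 to 900 mm from the base axis. Payload 8.1 kg.
Tool frame: the origin (TCP) lies on the mounting face of the last link; the fingertips stand ahead of it and the grasp point (between the pads) lies 155 mm ahead of it (tip_extent is the z of the fingertips in the tool frame, in mm); z points along the fingers, y is the line along which they close (so a half turn about z gives the same grasp; the last joint's range is limited). The gripper opens to 85 mm and grips with 20 to 120 N. Pads are 22 mm wide; open, the fingers measure 114 mm over their backs; the gripper's body (76 mm by 85 mm) begins 54 mm behind the grasp point. The pads swing forward as they close: fully open they stand 13 mm farther back than shut.
Start: joints at [1.172, 0.434, 0.025, 1.573, -0.012, 1.134, -0.075], TCP at [182.166, -597.87, 404.723] pointing down, gripper open.
Joint ranges: [-2.62, 2.62], [-0.44, 2.09], [-1.27, 1.32], [0.08, 2.57], [-1.32, 4.46], [0.12, 2], [-2.74, 2.74]. Speed limits (rad/s): [2.22, 2.22, 3.01, 3.01, 3.14, 3.14, 3.14].

## Interface

Orientations are given as a unit quaternion [x, y, z, w].
In Python, from cell import observe, capture, sign_off, tip_extent gives the robot as it stands.
- The arm moves only by the shell command python3 -m handwheel 'ROWS' [FORCE]. ROWS is JSON, a list of rows, each an object of numbers: "dx", "dy", "dz": the shift along the world's x, y, z in mm; "rx", "ry", "rz": the turn, a rotation vector about the world's x, y, z in degrees; "grip": the opening in per cent of the stroke, from 0 (shut) to 100 (fully open). A call has 1 to 8 rows; each row is the pose to reach, as a shift and turn from the pose commanded when the call began; what a row does not reach only later rows make up. A row lasts 1/10 s, in which the tool goes at most 50 mm and 8.59 degrees, less where a joint would pass 70% of its speed; a pose out of reach is approached as far as the arm can. A call with a gripper value outside its range is refused whole. The fingers move at their own pace and stop on an object; FORCE is the grip in N (left out, the last holds). Time passes only in rows, so rows that repeat a pose let the fingers close. It gives the time, the measured TCP pose, the force, the opening and the grip force at its end, in the units of the state.
- observe(): the state, without advancing time (a new reading comes with each control period).
- capture(name): name is "side" or "top" or "wrist"; returns a dict with "color" (480x640x3 uint8, blue, green, red), "fovy" (degrees; the focal length in pixels is half the picture's height over the tangent of half this angle, whatever the lens; pixels are square), "cx", "cy" (the principal point, pixels), "extrinsics" (4x4, takes a point from world to camera coordinates). Camera axes: x right, y up, looking along -z (the intrinsics and any distortion apply to the point x, -y, -z); pixel columns grow to the right and rows downward; lengths in mm; the calibration is good to about 2 mm. A picture is of the moment at which its call begins. There is no depth.
- sign_off(): hands the job in; it is judged then, once.
The state is a dict: "clock": time; "q": joint angles; "qd": joint speeds; "tau": joint torques, N m; "ee_pos": TCP position; "ee_rot": TCP orientation; "contact_force": force on the tool from outside, world axes, zero at the start; "torque": the same for the moment, N m; "opening": opening from 0.0 (shut) to 1.0 (fully open); "grasp_force": force on a finger pad.
Only numpy, scipy, OpenCV 4.12 (cv2) and the standard library are available. Lean on these libraries where they do the work, as an engineer would, in place of code of your own. Each camera call takes 0.05 s, during which the arm holds its last target. There are 200 camera calls.

## Working session

There is one attempt and no reset: what is moved stays moved. The work goes in short steps, Python scripts to look and compute and a shell command to move; the robot and the scene stay as the last step left them, time stands still between calls to the robot, and variables do not carry over. Pictures are saved under pics/ and viewed, at most 14 in all, crops included, and the job is handed in when it is done.

```bash
ls; mkdir -p pics; python3 - <<'E'
from cell import *
import cv2,json
print(observe(), tip_extent)
for n in("top","side"):
    c=capture(n); cv2.imwrite(f"pics/{n}0.png",c["color"]); print(n,c["fovy"],c["cx"],c["cy"],c["extrinsics"],[k for k in c])
E
```

```text
pics
{'clock': 0.0, 'q': array([ 1.17240649,  0.4352241 ,  0.02500216,  1.57408487, -0.01159057,
        1.13399929, -0.07505793]), 'qd': array([ 0.00012154,  0.00021307, -0.00036111,  0.00160643,  0.00020011,
        0.00149057,  0.00051995]), 'tau': array([ 1.05079434e-03, -6.70460343e+01,  1.02514721e+00, -3.16206300e+01,
        1.54856726e-02,  1.25085673e-02,  1.61333458e-05]), 'ee_pos': array([ 182.07242995, -597.65415581,  403.93013076]), 'ee_rot': array([ 9.89086852e-01,  1.47331541e-01, -1.95871438e-04, -7.60553126e-04]), 'contact_force': array([0.17820591, 0.52580129, 0.80173026]), 'torque': array([-0.0492994 ,  0.01452189,  0.0106769 ]), 'grasp_force': 0.0, 'opening': 0.9986188049740778} 173.4
top 47.924857460818345 322.3182662278046 237.59553901776732 [[ 2.04834524e-02 -9.99786447e-01  2.73640048e-03  8.14330749e+01]
 [ 9.97149667e-01  2.06280652e-02  7.25742643e-02 -5.03656713e+02]
 [-7.26152126e-02  1.24202934e-03  9.97359257e-01 -1.46080796e+03]
 [ 0.00000000e+00  0.00000000e+00  0.00000000e+00  1.00000000e+00]] ['color', 'fovy', 'cx', 'cy', 'extrinsics']
side 42.70437690475477 312.63122611162845 239.25065018898295 [[ 9.68334604e-01 -2.49623819e-01  4.00536745e-03 -4.47191722e+02]
 [ 1.67505088e-01  6.61510809e-01  7.30989395e-01 -2.07775973e+02]
 [-1.85121958e-01 -7.07171407e-01  6.82377067e-01 -1.14754138e+03]
 [ 0.00000000e+00  0.00000000e+00  0.00000000e+00  1.00000000e+00]] ['color', 'fovy', 'cx', 'cy', 'extrinsics']
```

View pics/top0.png

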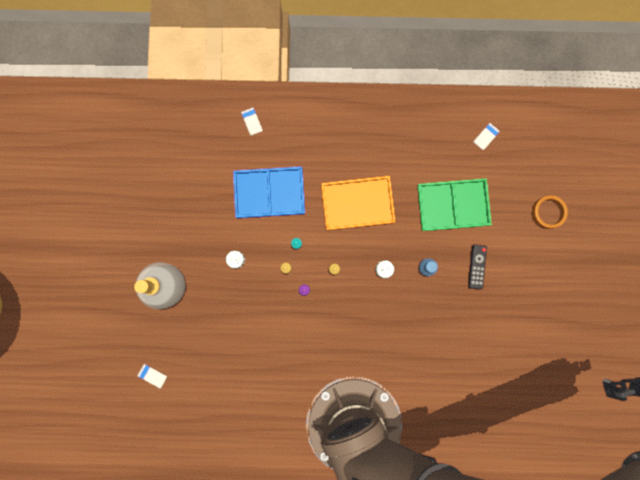

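View pics/side0.png

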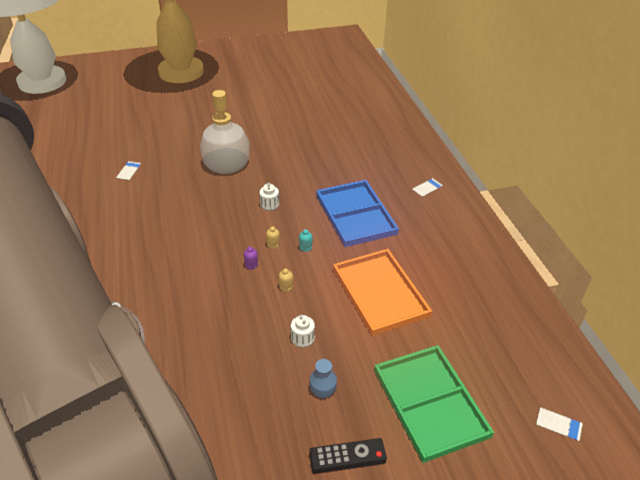

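Top view: spots at (235,259) and (385,269), vase (429,267), remote (478,267), trays blue (269,192), orange (358,203) and green (455,205). There are four finial shapes: brass (286,268), brass (334,269), turquoise (296,243), purple (304,290). The two brass ones fit and the coloured ones are decoys. Next I'll measure and make one enlarged crop.

```bash
cat > h.py <<'E'
import numpy as np, cv2
from cell import *
def F(c): return 240/np.tan(np.radians(c["fovy"]/2))
def ray(c,u,v):
    E=c["extrinsics"];R=E[:3,:3];f=F(c)
    d=R.T@np.array([(u-c["cx"])/f,-(v-c["cy"])/f,-1.]); return -R.T@E[:3,3],d
def atz(c,u,v,z):
    o,d=ray(c,u,v); return (o+d*(z-o[2])/d[2]).round(1)
def proj(c,p):
    q=c["extrinsics"][:3,:3]@np.array(p,float)+c["extrinsics"][:3,3];f=F(c)
    return c["cx"]-f*q[0]/q[2], c["cy"]+f*q[1]/q[2]
def tri(a,b):
    (o,d),(p,e)=a,b; s=np.linalg.lstsq(np.c_[d,-e],p-o,rcond=None)[0]
    x,y=o+s[0]*d,p+s[1]*e; return ((x+y)/2).round(1),round(float(np.linalg.norm(x-y)),1)
def blobs(c,lo,hi,amin=30):
    m=cv2.inRange(cv2.cvtColor(c["color"],cv2.COLOR_BGR2HSV),lo,hi)
    n,_,st,ce=cv2.connectedComponentsWithStats(m)
    return m,[(st[i],ce[i]) for i in range(1,n) if st[i][4]>=amin]
E
python3 - <<'E'
from h import *
t=capture("top");s=capture("side")
cols=dict(white=((0,0,170),(180,60,255)),brass=((18,110,90),(30,255,255)),blue=((100,180,80),(120,255,255)),orange=((8,200,180),(22,255,255)),green=((50,150,60),(75,255,255)),black=((0,0,0),(180,120,45)),vase=((95,60,50),(115,170,200)))
for k,(lo,hi) in cols.items():
  for n,c in(("top",t),("side",s)):
    m,b=blobs(c,lo,hi)
    for st,ce in b:
      if n=="top" and 150<ce[1]<300 and 200<ce[0]<520 or n=="side" and ce[0]>230 and 150<ce[1]:
        print(k,n,st.tolist(),ce.round(1),atz(c,*ce,26 if k not in("blue","green","orange","black") else 10)[:2])
  if k in("blue","orange","green","black"):
    m,b=blobs(t,lo,hi); m[:150]=0;m[300:]=0;m[:,:200]=0;m[:,520:]=0
    m=cv2.morphologyEx(m,cv2.MORPH_CLOSE,np.ones((7,7)))
    cs=max(cv2.findContours(m,0,1)[0],key=cv2.contourArea); r=cv2.minAreaRect(cs); print("  rect",k,[atz(t,*p,18)[:2].tolist() for p in cv2.boxPoints(r)], atz(t,*r[0],18))
cv2.imwrite("pics/crop1.png",np.hstack([cv2.resize(t["color"][230:305,220:320],(400,300),interpolation=2),cv2.resize(s["color"][180:300,230:390],(400,300),interpolation=2)]))
E
```

```text
white top [226, 251, 19, 17, 256] [234.4 258.9] [438.4 329.2]
white top [476, 255, 7, 7, 31] [479.  257.9] [ 454.8 -335.3]
white top [376, 260, 18, 18, 250] [384.9 268.7] [420.2 -79.7]
white side [412, 181, 25, 15, 208] [424.3 188.1] [805.9 265.9]
white side [260, 183, 19, 26, 277] [269.4 193.9] [442.6 334.9]
white side [291, 315, 24, 31, 468] [303.  328.3] [423.6 -75.2]
white side [537, 407, 34, 29, 592] [553.5 421.4] [ 778.2 -366.7]
white side [577, 422, 6, 19, 50] [579.2 431.1] [ 809.7 -392.9]
white side [355, 445, 13, 11, 59] [361.2 450.1] [ 454.7 -336.4]
brass top [322, 180, 70, 49, 2814] [356.5 203.9] [5.957e+02 2.000e-01]
brass top [280, 263, 12, 11, 93] [285.6 267.6] [417.6 189.8]
brass top [329, 264, 11, 11, 99] [334.  268.7] [417.5  58.4]
brass side [266, 226, 13, 22, 231] [272.4 237.2] [419.  186.2]
brass side [279, 268, 14, 24, 262] [285.6 279.8] [419.2  54.8]
  rect blue [[568.3, 157.2], [568.3, 157.2], [568.3, 157.2], [568.3, 157.2]] [568.3 157.2  18. ]
  rect orange [[667.7, -82.6], [668.3, -87.1], [584.9, -97.3], [584.3, -92.8]] [626.2 -90.   18. ]
green top [470, 180, 16, 9, 34] [479.6 182.5] [ 664.9 -341.6]
  rect green [[660.0, -246.3], [671.3, -353.8], [554.3, -363.3], [543.2, -256.5]] [ 607.1 -305.    18. ]
black side [312, 459, 74, 15, 269] [347.2 466. ] [ 428.5 -348.9]
  rect black [[441.1, -312.4], [487.7, -318.2], [487.3, -321.5], [440.7, -315.7]] [ 464.2 -317.    18. ]
vase top [420, 259, 17, 17, 149] [425.9 267.2] [ 426.6 -191.1]
vase side [317, 181, 81, 49, 647] [352.7 201.4] [625.3 260.3]
vase side [310, 359, 26, 38, 587] [323.6 378.7] [ 431.9 -192.6]
```

View pics/crop1.png

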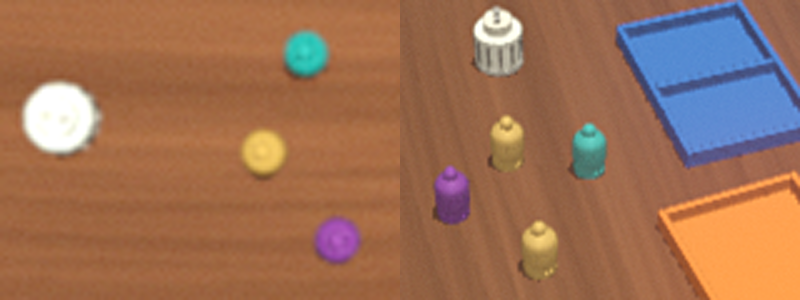

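Crop confirms: brass finials are the ones at top (286,268) and (334,269); turquoise/purple are decoys. Now refining trays, jug and heights.

```bash
python3 - <<'E'
from h import *
from scipy.spatial.transform import Rotation as Ro
t=capture("top");s=capture("side")
print("cam",*[(-c["extrinsics"][:3,:3].T@c["extrinsics"][:3,3]).round() for c in(t,s)])
for n,a,b in(("spotA",(234.4,258.9),(269.4,193.9)),("spotB",(384.9,268.7),(303,328.3)),("finA",(285.6,267.6),(272.4,237.2)),("finB",(334,268.7),(285.6,279.8)),("vase",(429,267.5),(323.6,378.7)),("redkey",(484,250),(378.5,454.5))):
    print(n,tri(ray(t,*a),ray(s,*b)),"top z40",atz(t,*a,40)[:2])
hsv=cv2.cvtColor(t["color"],cv2.COLOR_BGR2HSV)
for k,p in(("blue",(255,185)),("green",(437,205)),("orange",(358,203)),("rem",(473,267))): print(k,hsv[p[1],p[0]])
for k,lo,hi,box in(("blue",(100,100,60),(125,255,255),(225,160,315,225)),("orange",(10,190,150),(25,255,255),(315,170,402,235)),("green",(45,80,50),(85,255,255),(410,170,500,238)),("rem",(0,0,0),(180,255,70),(462,238,495,295))):
    m=cv2.inRange(hsv,lo,hi);x0,y0,x1,y1=box;mm=np.zeros_like(m);mm[y0:y1,x0:x1]=m[y0:y1,x0:x1]
    mm=cv2.morphologyEx(mm,cv2.MORPH_CLOSE,np.ones((5,5)))
    c=max(cv2.findContours(mm,0,1)[0],key=cv2.contourArea)
    z=18 if k!="rem" else 18
    w=np.array([atz(t,*p,z)[:2] for p in c[:,0]],np.float32); r=cv2.minAreaRect(w); print(k,np.round(r[0],1),np.round(r[1],1),round(r[2],2),"hull long x-dir")
o=observe();R=Ro.from_quat(o["ee_rot"]).as_matrix();print(R.round(3).tolist(), tip_extent)
E
```

```text
cam [ 394.   94. 1493.] [ 255. -786.  937.]
spotA (array([439.9, 328.1,  31.9]), 3.4) top z40 [438. 327.]
spotB (array([421.3, -79.3,  31.6]), 2.5) top z40 [420.  -78.1]
finA (array([418.7, 189.8,  22.6]), 2.0) top z40 [417.4 188.8]
finB (array([418.6,  58.1,  22.6]), 2.4) top z40 [417.1  58.7]
vase (array([ 427.9, -198.1,   35. ]), 4.5) top z40 [ 425.6 -196.6]
redkey (array([ 477.9, -349.6,   24.9]), 2.6) top z40 [ 475.8 -344.7]
blue [104 156 240]
green [ 66 128 220]
orange [ 20 168 255]
rem [ 16  28 157]
blue [625.1 242.2] [131.1 189.2] 4.74 hull long x-dir
orange [599.7  -4.1] [132.2 191.3] 7.9 hull long x-dir
green [ 601.3 -269.1] [131.3 192. ] 5.98 hull long x-dir
rem [ 431.4 -316.2] [ 10.2 112.6] 87.17 hull long x-dir
[[0.957, 0.291, -0.0], [0.291, -0.957, 0.0], [-0.0, -0.001, -1.0]] 173.4
```

```bash
python3 -m handwheel '[{"dx":30,"dy":40,"rz":8.5,"grip":80},{"dx":60,"dy":80,"rz":17,"grip":80},{"dx":90,"dy":120,"rz":25,"grip":80},{"dx":120,"dy":160,"rz":34,"grip":80},{"dx":150,"dy":200,"rz":42,"grip":80},{"dx":180,"dy":240,"rz":51,"grip":80},{"dx":210,"dy":280,"rz":59,"grip":80},{"dx":240,"dy":320,"rz":68,"grip":80}]' 40; python3 -m handwheel '[{"dy":40,"rz":5,"grip":80},{"dy":80,"rz":10,"grip":80},{"dy":120,"rz":10,"grip":80},{"dy":160,"rz":10,"grip":80},{"dy":199,"rz":10,"grip":80},{"dy":199,"rz":10,"grip":80},{"dy":199,"rz":10,"grip":80}]'
```

```text
validation failed for argument at $[0]...
validation failed for argument at $[0]...
```

```bash
python3 - <<'E'
from h import *
from scipy.spatial.transform import Rotation as Ro
c=capture("wrist");o=observe()
print(o["clock"],o["ee_pos"].round(1),Ro.from_quat(o["ee_rot"]).as_matrix().round(3).tolist(),o["opening"],o["q"].round(2),tip_extent)
cv2.imwrite("pics/w1.png",c["color"]);print("proj spot top",proj(c,(420.5,-78.5,40)))
E
```

```text
0.35 [ 182.1 -597.8  404.5] [[0.957, 0.291, -0.0], [0.291, -0.957, 0.0], [-0.0, -0.0, -1.0]] 1.003464877894057 [ 1.17  0.43  0.03  1.57 -0.01  1.13 -0.08] 173.4
proj spot top (np.float64(-310.9124964437884), np.float64(-336.6844355575647))
```

View pics/w1.png

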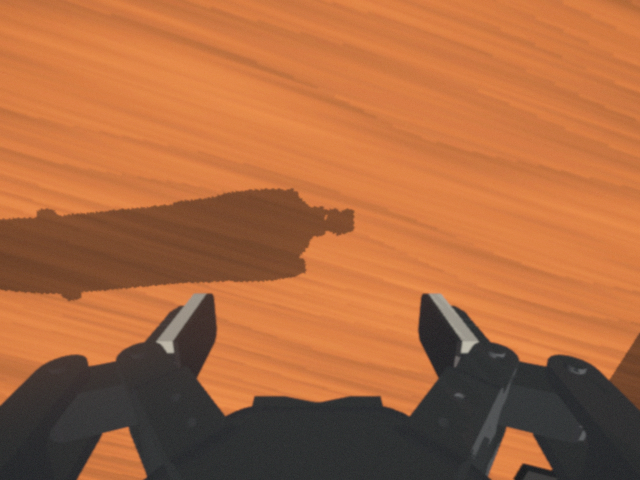

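The rows were refused, so the picture only shows the start pose: fingers at (190,325) and (450,325), bare table. The rows probably need every key, so I'll retry with one full row.

```bash
python3 -m handwheel '[{"dx":30,"dy":40,"dz":0,"rx":0,"ry":0,"rz":8,"grip":80}]' 40
```

```text
clock: 0.45
ee_pos: [207.5, -561.5, 404.2]
ee_rot: [0.977, 0.212, -0.002, 0.001]
contact_force: [0.2, -1.5, 0.7]
opening: 0.86
grasp_force: 0.0
```

```bash
python3 -m handwheel '[{"dx":209,"dy":280,"dz":0,"rx":0,"ry":0,"rz":68,"grip":80},{"dx":209,"dy":280,"dz":0,"rx":0,"ry":0,"rz":68,"grip":80},{"dx":209,"dy":280,"dz":0,"rx":0,"ry":0,"rz":68,"grip":80},{"dx":209,"dy":280,"dz":0,"rx":0,"ry":0,"rz":68,"grip":80},{"dx":209,"dy":280,"dz":0,"rx":0,"ry":0,"rz":68,"grip":80},{"dx":209,"dy":280,"dz":0,"rx":0,"ry":0,"rz":68,"grip":80},{"dx":209,"dy":280,"dz":0,"rx":0,"ry":0,"rz":68,"grip":80},{"dx":209,"dy":280,"dz":0,"rx":0,"ry":0,"rz":68,"grip":80}]'; python3 -m handwheel '[{"dx":0,"dy":50,"dz":0,"rx":0,"ry":0,"rz":2,"grip":80},{"dx":0,"dy":100,"dz":0,"rx":0,"ry":0,"rz":2,"grip":80},{"dx":0,"dy":150,"dz":0,"rx":0,"ry":0,"rz":2,"grip":80},{"dx":0,"dy":199,"dz":-20,"rx":0,"ry":0,"rz":2,"grip":80},{"dx":0,"dy":199,"dz":-60,"rx":0,"ry":0,"rz":2,"grip":80},{"dx":0,"dy":199,"dz":-100,"rx":0,"ry":0,"rz":2,"grip":80},{"dx":0,"dy":199,"dz":-100,"rx":0,"ry":0,"rz":2,"grip":80},{"dx":0,"dy":199,"dz":-100,"rx":0,"ry":0,"rz":2,"grip":80}]';  python3 - <<'E'
from h import *
from scipy.spatial.transform import Rotation as Ro
c=capture("wrist");o=observe()
print(o["clock"],o["ee_pos"].round(1),Ro.from_quat(o["ee_rot"]).as_matrix().round(3).tolist(),o["opening"],o["q"].round(2),tip_extent)
cv2.imwrite("pics/w2.png",c["color"]);print("proj spot top",proj(c,(420.5,-78.5,40)), proj(c,(420.5,-78.5,58)))
E
```

```text
clock: 1.25
ee_pos: [425.2, -271.3, 405.4]
ee_rot: [0.683, 0.731, 0.002, 0.0]
contact_force: [0.2, -1.1, 0.2]
opening: 0.8
grasp_force: 0.0
clock: 2.05
ee_pos: [421.3, -78.9, 305.2]
ee_rot: [0.676, 0.737, -0.0, -0.001]
contact_force: [-0.0, -0.2, 1.1]
opening: 0.802
grasp_force: 0.0
2.1 [421.8 -79.  306.1] [[-0.086, 0.996, 0.001], [0.996, 0.086, -0.0], [-0.0, 0.001, -1.0]] 0.8004231823980984 [ 0.5   0.29 -0.52  2.12  0.21  0.78 -0.07] 173.4
proj spot top (np.float64(317.0508116864642), np.float64(239.285937830644)) (np.float64(317.04024188240345), np.float64(247.080100249981))
```

View pics/w2.png

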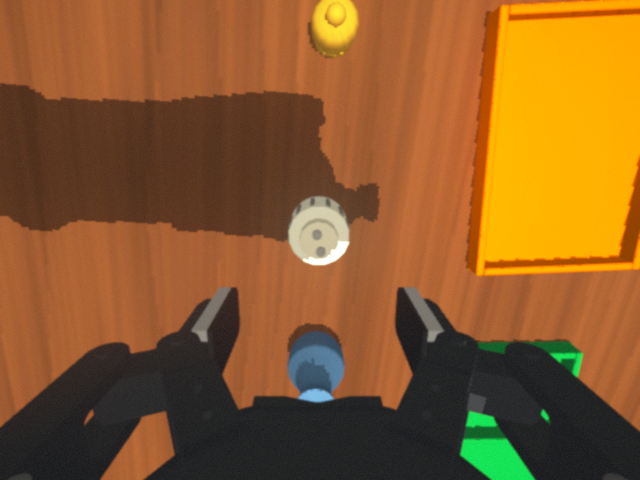

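Wrist view: spot top at (319,236), predicted (317,239), so it agrees to about 1–2 mm and is centred between the fingers. Vase at (316,365) is clear. Descending.

```bash
python3 -m handwheel '[{"dx":0,"dy":0,"dz":-45,"rx":0,"ry":0,"rz":0,"grip":80},{"dx":0,"dy":0,"dz":-90,"rx":0,"ry":0,"rz":0,"grip":80},{"dx":0,"dy":0,"dz":-112,"rx":0,"ry":0,"rz":0,"grip":80},{"dx":0,"dy":0,"dz":-122,"rx":0,"ry":0,"rz":0,"grip":80},{"dx":0,"dy":0,"dz":-122,"rx":0,"ry":0,"rz":0,"grip":40},{"dx":0,"dy":0,"dz":-122,"rx":0,"ry":0,"rz":0,"grip":40},{"dx":0,"dy":0,"dz":-122,"rx":0,"ry":0,"rz":0,"grip":40},{"dx":0,"dy":0,"dz":-122,"rx":0,"ry":0,"rz":0,"grip":40}]' 40; python3 -m handwheel '[{"dx":0,"dy":0,"dz":0,"rx":0,"ry":0,"rz":0,"grip":30},{"dx":0,"dy":0,"dz":0,"rx":0,"ry":0,"rz":0,"grip":30},{"dx":0,"dy":0,"dz":0,"rx":0,"ry":0,"rz":0,"grip":30}]'; python3 -c "
from cell import *
print(tip_extent)"
```

```text
clock: 2.9
ee_pos: [422.1, -79.1, 184.3]
ee_rot: [0.676, 0.737, 0.001, 0.001]
contact_force: [-1.0, -0.3, 11.0]
opening: 0.505
grasp_force: 41.5
clock: 3.2
ee_pos: [422.1, -79.1, 184.3]
ee_rot: [0.676, 0.737, 0.001, 0.001]
contact_force: [-0.3, -0.5, 11.1]
opening: 0.502
grasp_force: 41.5
173.4
```

```bash
python3 -m handwheel '[{"dx":0,"dy":0,"dz":30,"rx":0,"ry":0,"rz":0,"grip":30},{"dx":0,"dy":0,"dz":70,"rx":0,"ry":0,"rz":0,"grip":30},{"dx":0,"dy":0,"dz":110,"rx":0,"ry":0,"rz":0,"grip":30},{"dx":33,"dy":43,"dz":110,"rx":0,"ry":0,"rz":0,"grip":30},{"dx":62,"dy":82,"dz":110,"rx":0,"ry":0,"rz":0,"grip":30},{"dx":91,"dy":120,"dz":110,"rx":0,"ry":0,"rz":0,"grip":30},{"dx":120,"dy":158,"dz":110,"rx":0,"ry":0,"rz":0,"grip":30},{"dx":149,"dy":196,"dz":110,"rx":0,"ry":0,"rz":0,"grip":30}]'; python3 -m handwheel '[{"dx":29,"dy":38,"dz":0,"rx":0,"ry":0,"rz":0,"grip":30},{"dx":58,"dy":78,"dz":0,"rx":0,"ry":0,"rz":0,"grip":30},{"dx":58,"dy":78,"dz":-30,"rx":0,"ry":0,"rz":0,"grip":30},{"dx":58,"dy":78,"dz":-60,"rx":0,"ry":0,"rz":0,"grip":30},{"dx":58,"dy":78,"dz":-60,"rx":0,"ry":0,"rz":0,"grip":30},{"dx":58,"dy":78,"dz":-60,"rx":0,"ry":0,"rz":0,"grip":30}]';  python3 - <<'E'
from h import *
c=capture("wrist");s=capture("side");cv2.imwrite("pics/w3.png",np.hstack([cv2.resize(c["color"],(400,300)),cv2.resize(s["color"][130:280,230:430],(400,300))]));o=observe();print(o["ee_pos"],o["contact_force"],o["q"].round(2))
E
```

```text
clock: 4.0
ee_pos: [571.2, 118.6, 293.9]
ee_rot: [0.676, 0.737, 0.001, 0.0]
contact_force: [0.3, -0.2, -1.6]
opening: 0.502
grasp_force: 41.1
clock: 4.6
ee_pos: [628.2, 194.8, 233.6]
ee_rot: [0.676, 0.737, -0.0, -0.0]
contact_force: [0.6, 0.5, 0.4]
opening: 0.501
grasp_force: 41.1
[628.80333755 195.11539962 235.01411154] [ 0.56512472  0.41302757 -0.05136154] [-0.09  0.7  -0.47  1.62  0.38  0.9  -0.61]
```

View pics/w3.png

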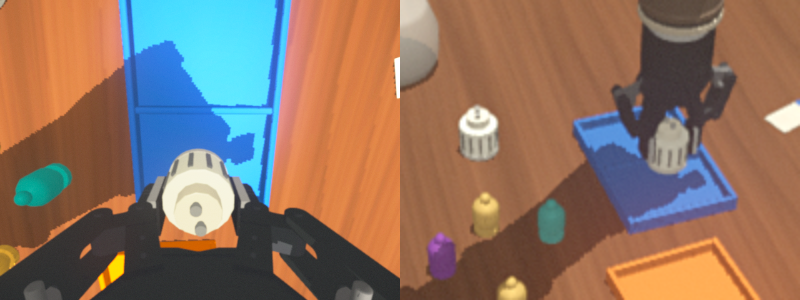

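Wrist and side views: lamp held upright, centred over the near bay (divider at row 108, walls at columns 130 and 270). Lowering.

```bash
python3 -m handwheel '[{"dx":0,"dy":0,"dz":-25,"rx":0,"ry":0,"rz":0,"grip":30},{"dx":0,"dy":0,"dz":-38,"rx":0,"ry":0,"rz":0,"grip":30},{"dx":0,"dy":0,"dz":-44,"rx":0,"ry":0,"rz":0,"grip":30},{"dx":0,"dy":0,"dz":-44,"rx":0,"ry":0,"rz":0,"grip":30}]'; python3 -m handwheel '[{"dx":0,"dy":0,"dz":-1,"rx":0,"ry":0,"rz":0,"grip":55},{"dx":0,"dy":0,"dz":-1,"rx":0,"ry":0,"rz":0,"grip":60},{"dx":0,"dy":0,"dz":-1,"rx":0,"ry":0,"rz":0,"grip":68},{"dx":0,"dy":0,"dz":-1,"rx":0,"ry":0,"rz":0,"grip":68}]';
```

```text
clock: 5.1
ee_pos: [628.1, 195.0, 189.0]
ee_rot: [0.676, 0.737, -0.0, -0.0]
contact_force: [-0.5, -0.3, -0.7]
opening: 0.502
grasp_force: 41.6
clock: 5.5
ee_pos: [628.3, 195.2, 188.0]
ee_rot: [0.676, 0.737, 0.0, 0.0]
contact_force: [-1.1, -0.2, -0.2]
opening: 0.682
grasp_force: 0.0
```

```bash
python3 -m handwheel '[{"dx":0,"dy":0,"dz":35,"rx":0,"ry":0,"rz":0,"grip":68},{"dx":0,"dy":0,"dz":80,"rx":0,"ry":0,"rz":0,"grip":80},{"dx":0,"dy":0,"dz":110,"rx":0,"ry":0,"rz":0,"grip":80},{"dx":-189,"dy":133,"dz":120,"rx":0,"ry":0,"rz":0,"grip":80},{"dx":-189,"dy":133,"dz":120,"rx":0,"ry":0,"rz":0,"grip":80},{"dx":-189,"dy":133,"dz":120,"rx":0,"ry":0,"rz":0,"grip":80},{"dx":-189,"dy":133,"dz":120,"rx":0,"ry":0,"rz":0,"grip":80},{"dx":-189,"dy":133,"dz":120,"rx":0,"ry":0,"rz":0,"grip":80}]'; python3 -m handwheel '[{"dx":0,"dy":0,"dz":0,"rx":0,"ry":0,"rz":0,"grip":80},{"dx":0,"dy":0,"dz":0,"rx":0,"ry":0,"rz":0,"grip":80}]'; python3 - <<'E'
from h import *
c=capture("wrist");s=capture("side");cv2.imwrite("pics/w4.png",np.hstack([cv2.resize(c["color"],(400,300)),cv2.resize(s["color"][80:280,200:430],(400,300))]));o=observe();print(o["ee_pos"],o["contact_force"],o["q"].round(2))
print(np.array(proj(c,(439.5,328,40)))*.625)
E
```

```text
clock: 6.3
ee_pos: [435.6, 330.4, 308.5]
ee_rot: [0.675, 0.738, 0.0, -0.0]
contact_force: [0.4, 0.6, 0.9]
opening: 0.796
grasp_force: 0.0
clock: 6.5
ee_pos: [438.8, 328.6, 308.1]
ee_rot: [0.675, 0.738, 0.0, 0.0]
contact_force: [0.6, -0.7, 0.3]
opening: 0.8
grasp_force: 0.0
[440.14343421 327.37569382 307.70579746] [ 0.14447582  0.55552966 -0.36249253] [-0.34  0.48 -0.55  1.84  0.31  0.91 -0.94]
[198.93981618 149.6674008 ]
```

View pics/w4.png

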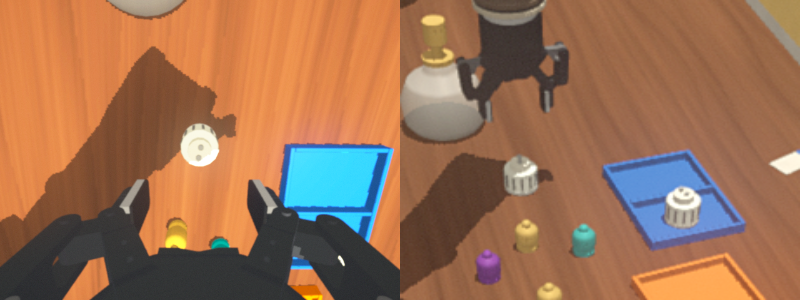

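Spot b stands in its bay (side (683,207)). Spot a is at wrist (200,147) against predicted (199,150), so it's aligned. Gripping.

```bash
python3 -m handwheel '[{"dx":0,"dy":0,"dz":-45,"rx":0,"ry":0,"rz":0,"grip":80},{"dx":0,"dy":0,"dz":-90,"rx":0,"ry":0,"rz":0,"grip":80},{"dx":0,"dy":0,"dz":-112,"rx":0,"ry":0,"rz":0,"grip":80},{"dx":0,"dy":0,"dz":-122,"rx":0,"ry":0,"rz":0,"grip":80},{"dx":0,"dy":0,"dz":-122,"rx":0,"ry":0,"rz":0,"grip":40},{"dx":0,"dy":0,"dz":-122,"rx":0,"ry":0,"rz":0,"grip":30},{"dx":0,"dy":0,"dz":-122,"rx":0,"ry":0,"rz":0,"grip":30},{"dx":0,"dy":0,"dz":-122,"rx":0,"ry":0,"rz":0,"grip":30}]' 40; python3 -m handwheel '[{"dx":0,"dy":0,"dz":0,"rx":0,"ry":0,"rz":0,"grip":30},{"dx":0,"dy":0,"dz":30,"rx":0,"ry":0,"rz":0,"grip":30},{"dx":0,"dy":0,"dz":60,"rx":0,"ry":0,"rz":0,"grip":30},{"dx":45,"dy":-10,"dz":70,"rx":0,"ry":0,"rz":0,"grip":30},{"dx":90,"dy":-20,"dz":70,"rx":0,"ry":0,"rz":0,"grip":30},{"dx":135,"dy":-30,"dz":70,"rx":0,"ry":0,"rz":0,"grip":30},{"dx":181,"dy":-40,"dz":70,"rx":0,"ry":0,"rz":0,"grip":30},{"dx":181,"dy":-40,"dz":70,"rx":0,"ry":0,"rz":0,"grip":30}]';  python3 -m handwheel '[{"dx":0,"dy":0,"dz":-20,"rx":0,"ry":0,"rz":0,"grip":30},{"dx":0,"dy":0,"dz":-45,"rx":0,"ry":0,"rz":0,"grip":30},{"dx":0,"dy":0,"dz":-45,"rx":0,"ry":0,"rz":0,"grip":30}]'
```

```text
clock: 7.4
ee_pos: [439.6, 328.4, 186.9]
ee_rot: [0.676, 0.737, 0.001, 0.0]
contact_force: [-0.2, 0.8, -0.7]
opening: 0.502
grasp_force: 40.6
clock: 8.2
ee_pos: [626.5, 283.6, 255.5]
ee_rot: [0.679, 0.734, 0.001, 0.002]
contact_force: [0.1, -0.1, -0.6]
opening: 0.503
grasp_force: 41.1
clock: 8.5
ee_pos: [619.0, 287.1, 207.6]
ee_rot: [0.676, 0.737, -0.003, -0.001]
contact_force: [-0.4, -0.6, -1.7]
opening: 0.503
grasp_force: 41.1
```

```bash
python3 -m handwheel '[{"dx":0,"dy":0,"dz":0,"rx":0,"ry":0,"rz":0,"grip":30},{"dx":0,"dy":0,"dz":-10,"rx":0,"ry":0,"rz":0,"grip":30},{"dx":0,"dy":0,"dz":-15,"rx":0,"ry":0,"rz":0,"grip":30},{"dx":0,"dy":0,"dz":-19,"rx":0,"ry":0,"rz":0,"grip":30},{"dx":0,"dy":0,"dz":-19,"rx":0,"ry":0,"rz":0,"grip":30},{"dx":0,"dy":0,"dz":-19,"rx":0,"ry":0,"rz":0,"grip":30}]'
```

```text
clock: 9.1
ee_pos: [620.2, 288.2, 191.8]
ee_rot: [0.676, 0.737, 0.0, 0.0]
contact_force: [-1.0, -0.2, 0.7]
opening: 0.502
grasp_force: 41.1
```

```bash
python3 -m handwheel '[{"dx":0,"dy":0,"dz":-1,"rx":0,"ry":0,"rz":0,"grip":30},{"dx":0,"dy":0,"dz":-1,"rx":0,"ry":0,"rz":0,"grip":55},{"dx":0,"dy":0,"dz":-1,"rx":0,"ry":0,"rz":0,"grip":60},{"dx":0,"dy":0,"dz":-1,"rx":0,"ry":0,"rz":0,"grip":68},{"dx":0,"dy":0,"dz":-1,"rx":0,"ry":0,"rz":0,"grip":68},{"dx":0,"dy":0,"dz":30,"rx":0,"ry":0,"rz":0,"grip":68},{"dx":0,"dy":0,"dz":75,"rx":0,"ry":0,"rz":0,"grip":68},{"dx":0,"dy":0,"dz":115,"rx":0,"ry":0,"rz":0,"grip":60}]'; python3 -m handwheel '[{"dx":-202,"dy":-99,"dz":0,"rx":0,"ry":0,"rz":0,"grip":60},{"dx":-202,"dy":-99,"dz":0,"rx":0,"ry":0,"rz":0,"grip":60},{"dx":-202,"dy":-99,"dz":0,"rx":0,"ry":0,"rz":0,"grip":60},{"dx":-202,"dy":-99,"dz":0,"rx":0,"ry":0,"rz":0,"grip":60},{"dx":-202,"dy":-99,"dz":0,"rx":0,"ry":0,"rz":0,"grip":60},{"dx":-202,"dy":-99,"dz":0,"rx":0,"ry":0,"rz":0,"grip":60},{"dx":-202,"dy":-99,"dz":0,"rx":0,"ry":0,"rz":0,"grip":60}]'; python3 - <<'E'
from h import *
c=capture("wrist");s=capture("side");cv2.imwrite("pics/w5.png",np.hstack([cv2.resize(c["color"],(400,300)),cv2.resize(s["color"][130:280,230:430],(400,300))]));o=observe();print(o["ee_pos"],o["contact_force"],o["q"].round(2))
for z in(34,52):print(np.array(proj(c,(418,189.5,z)))*.625)
E
```

```text
clock: 9.9
ee_pos: [620.0, 288.2, 308.2]
ee_rot: [0.676, 0.737, -0.0, -0.0]
contact_force: [1.3, -0.1, 1.3]
opening: 0.601
grasp_force: 0.0
clock: 10.6
ee_pos: [418.4, 189.1, 307.3]
ee_rot: [0.676, 0.737, 0.001, 0.0]
contact_force: [0.7, 0.1, 0.3]
opening: 0.6
grasp_force: 0.0
[419.18264102 189.65879559 307.06313736] [ 0.25816735 -1.17078425  0.23320104] [-0.06  0.35 -0.59  2.05  0.27  0.82 -0.73]
[197.83456979 147.54275367]
[197.85088044 152.11183371]
```

View pics/w5.png

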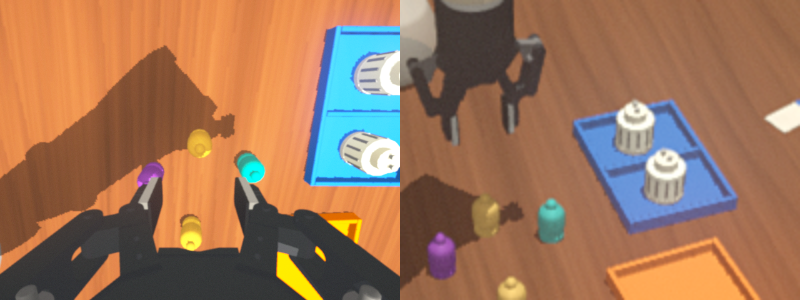

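Both lamps stand in the blue bays (side (635,125), (665,175)). The finial is at wrist (200,146) against predicted (198,150), with turquoise and purple clear of the fingers. Gripping.

```bash
python3 -m handwheel '[{"dx":0,"dy":0,"dz":-45,"rx":0,"ry":0,"rz":0,"grip":60},{"dx":0,"dy":0,"dz":-90,"rx":0,"ry":0,"rz":0,"grip":60},{"dx":0,"dy":0,"dz":-112,"rx":0,"ry":0,"rz":0,"grip":60},{"dx":0,"dy":0,"dz":-121,"rx":0,"ry":0,"rz":0,"grip":60},{"dx":0,"dy":0,"dz":-121,"rx":0,"ry":0,"rz":0,"grip":60},{"dx":0,"dy":0,"dz":-121,"rx":0,"ry":0,"rz":0,"grip":20},{"dx":0,"dy":0,"dz":-121,"rx":0,"ry":0,"rz":0,"grip":20},{"dx":0,"dy":0,"dz":-121,"rx":0,"ry":0,"rz":0,"grip":20}]' 40; python3 -m handwheel '[{"dx":0,"dy":0,"dz":0,"rx":0,"ry":0,"rz":0,"grip":20},{"dx":0,"dy":0,"dz":0,"rx":0,"ry":0,"rz":0,"grip":20}]'
```

```text
clock: 11.5
ee_pos: [418.8, 189.6, 187.0]
ee_rot: [0.676, 0.737, 0.001, 0.0]
contact_force: [0.5, 0.2, 5.2]
opening: 0.335
grasp_force: 39.8
clock: 11.7
ee_pos: [418.8, 189.7, 186.9]
ee_rot: [0.676, 0.737, 0.001, 0.0]
contact_force: [-0.5, -0.1, 8.1]
opening: 0.334
grasp_force: 40.1
```

```bash
python3 -m handwheel '[{"dx":0,"dy":0,"dz":30,"rx":0,"ry":0,"rz":0,"grip":20},{"dx":0,"dy":0,"dz":75,"rx":0,"ry":0,"rz":0,"grip":20},{"dx":0,"dy":0,"dz":100,"rx":0,"ry":0,"rz":0,"grip":20},{"dx":15,"dy":-41,"dz":100,"rx":0,"ry":0,"rz":0,"grip":20},{"dx":30,"dy":-82,"dz":100,"rx":0,"ry":0,"rz":0,"grip":20},{"dx":45,"dy":-123,"dz":100,"rx":0,"ry":0,"rz":0,"grip":20},{"dx":60,"dy":-164,"dz":100,"rx":0,"ry":0,"rz":0,"grip":20},{"dx":75,"dy":-205,"dz":100,"rx":0,"ry":0,"rz":0,"grip":20}]'; python3 -m handwheel '[{"dx":15,"dy":-41,"dz":0,"rx":0,"ry":0,"rz":0,"grip":20},{"dx":30,"dy":-82,"dz":0,"rx":0,"ry":0,"rz":0,"grip":20},{"dx":45,"dy":-123,"dz":0,"rx":0,"ry":0,"rz":0,"grip":20},{"dx":60,"dy":-164,"dz":0,"rx":0,"ry":0,"rz":0,"grip":20},{"dx":75,"dy":-205,"dz":0,"rx":0,"ry":0,"rz":0,"grip":20},{"dx":90,"dy":-246,"dz":0,"rx":0,"ry":0,"rz":0,"grip":20},{"dx":105,"dy":-280,"dz":0,"rx":0,"ry":0,"rz":0,"grip":20},{"dx":112,"dy":-300,"dz":0,"rx":0,"ry":0,"rz":0,"grip":20}]'; python3 -m handwheel '[{"dx":0,"dy":0,"dz":-30,"rx":0,"ry":0,"rz":0,"grip":20},{"dx":0,"dy":0,"dz":-60,"rx":0,"ry":0,"rz":0,"grip":20},{"dx":0,"dy":0,"dz":-75,"rx":0,"ry":0,"rz":0,"grip":20},{"dx":0,"dy":0,"dz":-75,"rx":0,"ry":0,"rz":0,"grip":20}]'; python3 - <<'E'
from h import *
c=capture("wrist");s=capture("side");cv2.imwrite("pics/w6.png",np.hstack([cv2.resize(c["color"],(400,300)),cv2.resize(s["color"][290:470,270:510],(400,300))]));o=observe();print(o["ee_pos"],o["contact_force"],o["q"].round(2))
E
```

```text
clock: 12.5
ee_pos: [493.4, -17.8, 286.4]
ee_rot: [0.676, 0.737, 0.0, 0.001]
contact_force: [1.3, 1.1, -0.6]
opening: 0.332
grasp_force: 40.1
clock: 13.3
ee_pos: [605.1, -319.9, 285.8]
ee_rot: [0.677, 0.736, -0.0, 0.001]
contact_force: [1.0, 0.2, -1.1]
opening: 0.334
grasp_force: 40.1
clock: 13.7
ee_pos: [604.1, -315.7, 208.7]
ee_rot: [0.676, 0.737, -0.001, -0.002]
contact_force: [0.2, 0.0, -0.3]
opening: 0.338
grasp_force: 40.0
[ 605.50759726 -315.80111229  211.68692295] [ 0.54008742 -0.57455976 -0.627352  ] [ 0.66  0.76 -0.43  1.57  0.37  0.89  0.19]
```

View pics/w6.png

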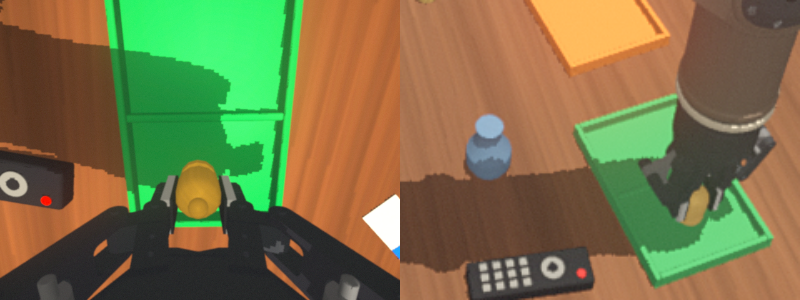

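The finial is over the near green bay, upright (wrist (198,190), divider row 118). Lowering and releasing.

```bash
python3 -m handwheel '[{"dx":0,"dy":0,"dz":-10,"rx":0,"ry":0,"rz":0,"grip":20},{"dx":0,"dy":0,"dz":-16,"rx":0,"ry":0,"rz":0,"grip":20},{"dx":0,"dy":0,"dz":-19,"rx":0,"ry":0,"rz":0,"grip":20},{"dx":0,"dy":0,"dz":-19,"rx":0,"ry":0,"rz":0,"grip":20},{"dx":0,"dy":0,"dz":-19,"rx":0,"ry":0,"rz":0,"grip":20}]'
```

```text
clock: 14.3
ee_pos: [605.2, -315.9, 191.9]
ee_rot: [0.676, 0.737, 0.0, 0.0]
contact_force: [0.1, 0.7, -0.8]
opening: 0.334
grasp_force: 40.0
```

```bash
python3 -m handwheel '[{"dx":0,"dy":0,"dz":-1,"rx":0,"ry":0,"rz":0,"grip":20},{"dx":0,"dy":0,"dz":-1,"rx":0,"ry":0,"rz":0,"grip":36},{"dx":0,"dy":0,"dz":-1,"rx":0,"ry":0,"rz":0,"grip":42},{"dx":0,"dy":0,"dz":-1,"rx":0,"ry":0,"rz":0,"grip":55},{"dx":0,"dy":0,"dz":-1,"rx":0,"ry":0,"rz":0,"grip":55},{"dx":0,"dy":0,"dz":30,"rx":0,"ry":0,"rz":0,"grip":55},{"dx":0,"dy":0,"dz":75,"rx":0,"ry":0,"rz":0,"grip":60},{"dx":0,"dy":0,"dz":115,"rx":0,"ry":0,"rz":0,"grip":60}]'; python3 -m handwheel '[{"dx":-187,"dy":374,"dz":0,"rx":0,"ry":0,"rz":0,"grip":60},{"dx":-187,"dy":374,"dz":0,"rx":0,"ry":0,"rz":0,"grip":60},{"dx":-187,"dy":374,"dz":0,"rx":0,"ry":0,"rz":0,"grip":60},{"dx":-187,"dy":374,"dz":0,"rx":0,"ry":0,"rz":0,"grip":60},{"dx":-187,"dy":374,"dz":0,"rx":0,"ry":0,"rz":0,"grip":60},{"dx":-187,"dy":374,"dz":0,"rx":0,"ry":0,"rz":0,"grip":60},{"dx":-187,"dy":374,"dz":0,"rx":0,"ry":0,"rz":0,"grip":60},{"dx":-187,"dy":374,"dz":0,"rx":0,"ry":0,"rz":0,"grip":60}]';python3 -m handwheel '[{"dx":0,"dy":0,"dz":0,"rx":0,"ry":0,"rz":0,"grip":60},{"dx":0,"dy":0,"dz":0,"rx":0,"ry":0,"rz":0,"grip":60},{"dx":0,"dy":0,"dz":0,"rx":0,"ry":0,"rz":0,"grip":60},{"dx":0,"dy":0,"dz":0,"rx":0,"ry":0,"rz":0,"grip":60}]'; python3 - <<'E'
from h import *
c=capture("wrist");s=capture("side");cv2.imwrite("pics/w7.png",np.hstack([cv2.resize(c["color"],(400,300)),cv2.resize(s["color"][290:470,270:510],(400,300))]));o=observe();print(o["ee_pos"],o["contact_force"],o["q"].round(2))
for z in(34,52):print(np.array(proj(c,(418,58.3,z)))*.625)
E
```

```text
clock: 15.1
ee_pos: [605.1, -315.7, 308.2]
ee_rot: [0.676, 0.737, 0.0, -0.0]
contact_force: [0.6, -0.2, 0.8]
opening: 0.602
grasp_force: 0.0
clock: 15.9
ee_pos: [425.1, 43.4, 307.1]
ee_rot: [0.676, 0.737, 0.0, 0.0]
contact_force: [1.3, 1.2, 0.1]
opening: 0.598
grasp_force: 0.0
clock: 16.3
ee_pos: [426.9, 40.7, 306.6]
ee_rot: [0.677, 0.736, -0.0, 0.0]
contact_force: [0.9, 0.3, 0.8]
opening: 0.602
grasp_force: 0.0
[426.70781647  40.87625034 306.58506326] [0.27397739 0.80733174 0.26909672] [ 0.28  0.31 -0.61  2.11  0.25  0.79 -0.39]
[192.10762197 132.64736828]
[191.66594532 136.20919103]
```

View pics/w7.png

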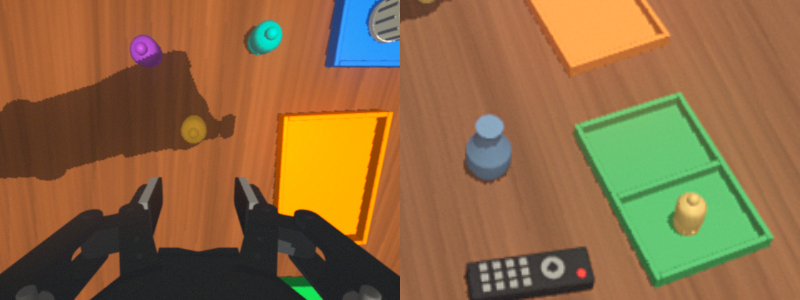

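Finial a stands in the green bay (side (690,212)). Finial b is at wrist (194,130) against predicted (192,134), so the position is good. The move stopped about 19 mm short, so I'll make that up and grip.

```bash
python3 -m handwheel '[{"dx":-8.5,"dy":17.5,"dz":-20,"rx":0,"ry":0,"rz":0,"grip":60},{"dx":-8.5,"dy":17.5,"dz":-50,"rx":0,"ry":0,"rz":0,"grip":60},{"dx":-8.5,"dy":17.5,"dz":-90,"rx":0,"ry":0,"rz":0,"grip":60},{"dx":-8.5,"dy":17.5,"dz":-112,"rx":0,"ry":0,"rz":0,"grip":60},{"dx":-8.5,"dy":17.5,"dz":-120,"rx":0,"ry":0,"rz":0,"grip":60},{"dx":-8.5,"dy":17.5,"dz":-120,"rx":0,"ry":0,"rz":0,"grip":60},{"dx":-8.5,"dy":17.5,"dz":-120,"rx":0,"ry":0,"rz":0,"grip":20},{"dx":-8.5,"dy":17.5,"dz":-120,"rx":0,"ry":0,"rz":0,"grip":20}]' 40; python3 -m handwheel '[{"dx":0,"dy":0,"dz":0,"rx":0,"ry":0,"rz":0,"grip":20},{"dx":0,"dy":0,"dz":0,"rx":0,"ry":0,"rz":0,"grip":20},{"dx":0,"dy":0,"dz":0,"rx":0,"ry":0,"rz":0,"grip":20}]'
```

```text
clock: 17.2
ee_pos: [418.4, 59.4, 187.9]
ee_rot: [0.676, 0.737, 0.001, 0.001]
contact_force: [-0.8, 0.2, 2.2]
opening: 0.33
grasp_force: 39.2
clock: 17.5
ee_pos: [418.3, 59.4, 187.9]
ee_rot: [0.676, 0.737, 0.001, 0.001]
contact_force: [-1.9, -0.4, 8.9]
opening: 0.33
grasp_force: 40.1
```

```bash
python3 -m handwheel '[{"dx":0,"dy":0,"dz":30,"rx":0,"ry":0,"rz":0,"grip":20},{"dx":0,"dy":0,"dz":75,"rx":0,"ry":0,"rz":0,"grip":20},{"dx":0,"dy":0,"dz":100,"rx":0,"ry":0,"rz":0,"grip":20},{"dx":22,"dy":-35,"dz":100,"rx":0,"ry":0,"rz":0,"grip":20},{"dx":44,"dy":-70,"dz":100,"rx":0,"ry":0,"rz":0,"grip":20},{"dx":66,"dy":-105,"dz":100,"rx":0,"ry":0,"rz":0,"grip":20},{"dx":88,"dy":-140,"dz":100,"rx":0,"ry":0,"rz":0,"grip":20},{"dx":110,"dy":-175,"dz":100,"rx":0,"ry":0,"rz":0,"grip":20}]'; python3 -m handwheel '[{"dx":22,"dy":-35,"dz":0,"rx":0,"ry":0,"rz":0,"grip":20},{"dx":44,"dy":-70,"dz":0,"rx":0,"ry":0,"rz":0,"grip":20},{"dx":60,"dy":-95,"dz":0,"rx":0,"ry":0,"rz":0,"grip":20},{"dx":68,"dy":-107,"dz":-15,"rx":0,"ry":0,"rz":0,"grip":20},{"dx":68,"dy":-107,"dz":-50,"rx":0,"ry":0,"rz":0,"grip":20},{"dx":68,"dy":-107,"dz":-75,"rx":0,"ry":0,"rz":0,"grip":20},{"dx":68,"dy":-107,"dz":-75,"rx":0,"ry":0,"rz":0,"grip":20},{"dx":68,"dy":-107,"dz":-75,"rx":0,"ry":0,"rz":0,"grip":20}]'
```

```text
clock: 18.3
ee_pos: [528.4, -117.4, 287.7]
ee_rot: [0.676, 0.737, 0.0, 0.001]
contact_force: [1.1, 0.8, -1.1]
opening: 0.333
grasp_force: 40.0
clock: 19.1
ee_pos: [595.9, -222.6, 212.6]
ee_rot: [0.676, 0.737, 0.0, 0.0]
contact_force: [-0.3, 0.6, -0.2]
opening: 0.335
grasp_force: 39.9
```

```bash
python3 -m handwheel '[{"dx":0,"dy":0,"dz":-10,"rx":0,"ry":0,"rz":0,"grip":20},{"dx":0,"dy":0,"dz":-16,"rx":0,"ry":0,"rz":0,"grip":20},{"dx":0,"dy":0,"dz":-20,"rx":0,"ry":0,"rz":0,"grip":20},{"dx":0,"dy":0,"dz":-20,"rx":0,"ry":0,"rz":0,"grip":20},{"dx":0,"dy":0,"dz":-20,"rx":0,"ry":0,"rz":0,"grip":20}]'; python3 -m handwheel '[{"dx":0,"dy":0,"dz":-1,"rx":0,"ry":0,"rz":0,"grip":20},{"dx":0,"dy":0,"dz":-1,"rx":0,"ry":0,"rz":0,"grip":36},{"dx":0,"dy":0,"dz":-1,"rx":0,"ry":0,"rz":0,"grip":42},{"dx":0,"dy":0,"dz":-1,"rx":0,"ry":0,"rz":0,"grip":55},{"dx":0,"dy":0,"dz":-1,"rx":0,"ry":0,"rz":0,"grip":55},{"dx":0,"dy":0,"dz":30,"rx":0,"ry":0,"rz":0,"grip":55},{"dx":0,"dy":0,"dz":75,"rx":0,"ry":0,"rz":0,"grip":60},{"dx":0,"dy":0,"dz":120,"rx":0,"ry":0,"rz":0,"grip":60}]'; python3 -m handwheel '[{"dx":-165,"dy":-107,"dz":20,"rx":0,"ry":0,"rz":-95,"grip":75},{"dx":-165,"dy":-107,"dz":20,"rx":0,"ry":0,"rz":-95,"grip":75},{"dx":-165,"dy":-107,"dz":20,"rx":0,"ry":0,"rz":-95,"grip":75},{"dx":-165,"dy":-107,"dz":20,"rx":0,"ry":0,"rz":-95,"grip":75},{"dx":-165,"dy":-107,"dz":20,"rx":0,"ry":0,"rz":-95,"grip":75},{"dx":-165,"dy":-107,"dz":20,"rx":0,"ry":0,"rz":-95,"grip":75},{"dx":-165,"dy":-107,"dz":20,"rx":0,"ry":0,"rz":-95,"grip":75},{"dx":-165,"dy":-107,"dz":20,"rx":0,"ry":0,"rz":-95,"grip":75}]';python3 - <<'E'
from cell import *
from scipy.spatial.transform import Rotation as Ro
o=observe();print(Ro.from_quat(o["ee_rot"]).as_matrix().round(3).tolist(),o["ee_pos"],o["q"].round(2))
E
```

```text
clock: 19.6
ee_pos: [595.9, -222.6, 192.1]
ee_rot: [0.676, 0.737, 0.0, 0.0]
contact_force: [-1.2, -0.1, 2.4]
opening: 0.333
grasp_force: 40.3
clock: 20.4
ee_pos: [595.5, -222.5, 312.5]
ee_rot: [0.676, 0.737, -0.0, -0.001]
contact_force: [1.1, -0.9, 0.7]
opening: 0.596
grasp_force: 0.0
clock: 21.2
ee_pos: [430.6, -329.7, 331.8]
ee_rot: [0.975, 0.223, 0.0, 0.0]
contact_force: [-0.2, 1.1, -1.1]
opening: 0.751
grasp_force: 0.0
[[0.9, 0.436, 0.0], [0.436, -0.9, -0.0], [0.0, 0.0, -1.0]] [ 430.60546882 -329.66359206  331.77304982] [ 0.74  0.39 -0.24  1.85  0.12  0.91 -0.68]
```

```bash
python3 -m handwheel '[{"dx":0,"dy":0,"dz":0,"rx":0,"ry":0,"rz":-8,"grip":75},{"dx":0,"dy":0,"dz":0,"rx":0,"ry":0,"rz":-16,"grip":75},{"dx":0,"dy":0,"dz":0,"rx":0,"ry":0,"rz":-24,"grip":75},{"dx":0,"dy":0,"dz":0,"rx":0,"ry":0,"rz":-26,"grip":75},{"dx":0,"dy":0,"dz":0,"rx":0,"ry":0,"rz":-26,"grip":75}]';python3 - <<'E'
from h import *
from scipy.spatial.transform import Rotation as Ro
o=observe();print(Ro.from_quat(o["ee_rot"]).as_matrix().round(3).tolist(),o["ee_pos"],o["q"].round(2))
c=capture("wrist");s=capture("side");t=capture("top")
m=cv2.inRange(cv2.cvtColor(c["color"],cv2.COLOR_BGR2HSV),(0,0,0),(180,255,75))
cv2.imwrite("pics/w8.png",np.hstack([cv2.resize(c["color"],(400,300)),cv2.resize(s["color"][290:470,270:510],(400,300))]))
np.savez("w8.npz",**c)
print("grasp axis px",[np.array(proj(c,(430.6,-329.7,z))).round(1) for z in(0,20)])
E
```

```text
clock: 21.7
ee_pos: [430.9, -329.4, 331.7]
ee_rot: [1.0, 0.002, -0.0, 0.0]
contact_force: [0.7, -0.0, -0.1]
opening: 0.75
grasp_force: 0.0
[[1.0, 0.003, -0.0], [0.003, -1.0, -0.0], [-0.0, 0.0, -1.0]] [ 430.90511043 -329.37765868  331.7061857 ] [ 0.66  0.38 -0.14  1.86  0.07  0.91 -1.08]
grasp axis px [array([316.5, 219. ]), array([316.5, 224.4])]
```

View pics/w8.png

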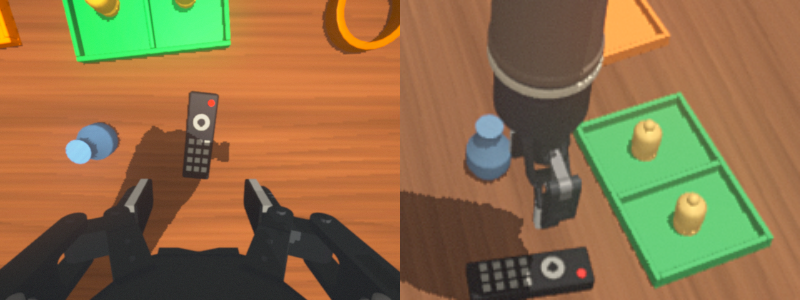

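Both finials stand in green bays. Remote corners in the crop are about (191,92), (218,95), (209,179), (183,176). Converting.

```bash
python3 - <<'E'
from h import *
c=dict(np.load("w8.npz")); f=c["color"]
g=cv2.cvtColor(f,cv2.COLOR_BGR2HSV); m=((g[...,1]<90)&(g[...,2]<120)).astype(np.uint8)*255
k=np.zeros_like(m);k[140:295,280:365]=m[140:295,280:365];k=cv2.morphologyEx(k,cv2.MORPH_CLOSE,np.ones((25,25)));k=cv2.morphologyEx(k,cv2.MORPH_OPEN,np.ones((15,15)))
cn=max(cv2.findContours(k,0,1)[0],key=cv2.contourArea)
for nm,P in(("hand",np.array([(191,92),(218,95),(209,179),(183,176)])*1.6),("seg",cn[:,0])):
    w=np.array([atz(c,*p,20)[:2] for p in P],np.float32);print(nm,cv2.minAreaRect(w),w.tolist() if nm=="hand" else "")
E
```

```text
hand ((433.72076416015625, -333.3521728515625), (37.06777572631836, 116.2414321899414), 84.08705139160156) [[493.3999938964844, -320.8999938964844], [489.8999938964844, -355.1000061035156], [374.0, -345.79998779296875], [378.5, -309.0]]
seg ((434.1612854003906, -331.6820068359375), (35.74300765991211, 116.5156478881836), 84.55963897705078)
```

```bash
python3 -m handwheel '[{"dx":2,"dy":-3,"dz":-40,"rx":0,"ry":0,"rz":-5.5,"grip":65},{"dx":2,"dy":-3,"dz":-80,"rx":0,"ry":0,"rz":-5.5,"grip":65},{"dx":2,"dy":-3,"dz":-115,"rx":0,"ry":0,"rz":-5.5,"grip":65},{"dx":2,"dy":-3,"dz":-135,"rx":0,"ry":0,"rz":-5.5,"grip":65},{"dx":2,"dy":-3,"dz":-147,"rx":0,"ry":0,"rz":-5.5,"grip":65},{"dx":2,"dy":-3,"dz":-147,"rx":0,"ry":0,"rz":-5.5,"grip":65},{"dx":2,"dy":-3,"dz":-147,"rx":0,"ry":0,"rz":-5.5,"grip":65}]' 40;  python3 -m handwheel '[{"dx":0,"dy":0,"dz":-3,"rx":0,"ry":0,"rz":0,"grip":58},{"dx":0,"dy":0,"dz":-3,"rx":0,"ry":0,"rz":0,"grip":54},{"dx":0,"dy":0,"dz":-3,"rx":0,"ry":0,"rz":0,"grip":54}]'
```

```text
clock: 22.55
ee_pos: [433.1, -332.9, 185.4]
ee_rot: [0.999, -0.046, 0.0, 0.0]
contact_force: [0.3, -0.0, -0.0]
opening: 0.649
grasp_force: 0.0
clock: 22.85
ee_pos: [433.0, -332.7, 182.4]
ee_rot: [0.999, -0.046, 0.0, 0.0]
contact_force: [1.0, 0.2, 0.1]
opening: 0.538
grasp_force: 0.0
```

```bash
python3 -m handwheel '[{"dx":0,"dy":0,"dz":-2,"rx":0,"ry":0,"rz":0,"grip":54},{"dx":0,"dy":0,"dz":-4,"rx":0,"ry":0,"rz":0,"grip":54},{"dx":0,"dy":0,"dz":-4,"rx":0,"ry":0,"rz":0,"grip":54}]'; python3 -m handwheel '[{"dx":0,"dy":0,"dz":0,"rx":0,"ry":0,"rz":0,"grip":48},{"dx":0,"dy":0,"dz":0,"rx":0,"ry":0,"rz":0,"grip":30},{"dx":0,"dy":0,"dz":0,"rx":0,"ry":0,"rz":0,"grip":30},{"dx":0,"dy":0,"dz":0,"rx":0,"ry":0,"rz":0,"grip":30},{"dx":0,"dy":0,"dz":0,"rx":0,"ry":0,"rz":0,"grip":30}]' 60
```

```text
clock: 23.15
ee_pos: [432.7, -332.5, 177.5]
ee_rot: [0.999, -0.046, -0.0, -0.0]
contact_force: [-0.5, 0.1, -0.1]
opening: 0.538
grasp_force: 0.0
clock: 23.65
ee_pos: [432.8, -332.5, 178.0]
ee_rot: [0.999, -0.046, -0.0, 0.0]
contact_force: [-1.4, 1.3, 5.6]
opening: 0.429
grasp_force: 60.6
```

```bash
python3 -m handwheel '[{"dx":0,"dy":0,"dz":25,"rx":0,"ry":0,"rz":0,"grip":30},{"dx":0,"dy":0,"dz":60,"rx":0,"ry":0,"rz":0,"grip":30},{"dx":0,"dy":0,"dz":100,"rx":0,"ry":0,"rz":0,"grip":30},{"dx":0,"dy":0,"dz":130,"rx":0,"ry":0,"rz":0,"grip":30},{"dx":17,"dy":33,"dz":130,"rx":0,"ry":0,"rz":8,"grip":30},{"dx":34,"dy":66,"dz":130,"rx":0,"ry":0,"rz":16,"grip":30},{"dx":51,"dy":99,"dz":130,"rx":0,"ry":0,"rz":24,"grip":30},{"dx":68,"dy":132,"dz":130,"rx":0,"ry":0,"rz":32,"grip":30}]'; python3 -m handwheel '[{"dx":17,"dy":33,"dz":0,"rx":0,"ry":0,"rz":8,"grip":30},{"dx":34,"dy":66,"dz":0,"rx":0,"ry":0,"rz":16,"grip":30},{"dx":51,"dy":99,"dz":0,"rx":0,"ry":0,"rz":24,"grip":30},{"dx":68,"dy":132,"dz":0,"rx":0,"ry":0,"rz":32,"grip":30},{"dx":85,"dy":165,"dz":0,"rx":0,"ry":0,"rz":40,"grip":30},{"dx":99,"dy":196,"dz":0,"rx":0,"ry":0,"rz":48,"grip":30},{"dx":99,"dy":196,"dz":0,"rx":0,"ry":0,"rz":56,"grip":30},{"dx":99,"dy":196,"dz":0,"rx":0,"ry":0,"rz":64,"grip":30}]';python3 -m handwheel '[{"dx":0,"dy":0,"dz":-30,"rx":0,"ry":0,"rz":7,"grip":30},{"dx":0,"dy":0,"dz":-60,"rx":0,"ry":0,"rz":7,"grip":30},{"dx":0,"dy":0,"dz":-80,"rx":0,"ry":0,"rz":7,"grip":30},{"dx":0,"dy":0,"dz":-80,"rx":0,"ry":0,"rz":7,"grip":30},{"dx":0,"dy":0,"dz":-80,"rx":0,"ry":0,"rz":7,"grip":30}]';python3 - <<'E'
from h import *
c=capture("wrist");s=capture("side");cv2.imwrite("pics/w9.png",np.hstack([cv2.resize(c["color"],(400,300)),cv2.resize(s["color"][200:350,270:470],(400,300))]));o=observe();print(o["ee_pos"],o["contact_force"],o["q"].round(2))
E
```

```text
clock: 24.45
ee_pos: [501.1, -199.4, 307.8]
ee_rot: [0.972, 0.233, 0.0, 0.0]
contact_force: [0.7, -0.6, -0.4]
opening: 0.427
grasp_force: 60.4
clock: 25.25
ee_pos: [600.0, -3.0, 307.4]
ee_rot: [0.7, 0.714, 0.0, -0.0]
contact_force: [-0.5, -1.4, -1.0]
opening: 0.428
grasp_force: 60.4
clock: 25.75
ee_pos: [599.9, -4.5, 227.9]
ee_rot: [0.658, 0.753, -0.0, -0.0]
contact_force: [-0.3, 0.6, -0.7]
opening: 0.432
grasp_force: 60.3
[600.37209309  -4.39581878 229.02267434] [-0.53096896  0.11394678 -0.6174211 ] [ 0.29  0.66 -0.55  1.78  0.45  0.83 -0.34]
```

View pics/w9.png

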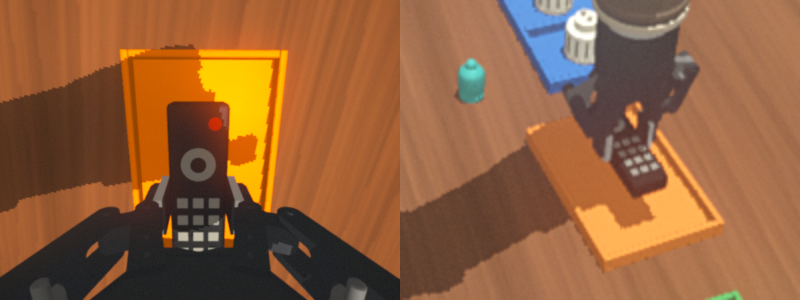

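Remote held level, keys up, aligned and centred in the orange tray. Lowering.

```bash
python3 -m handwheel '[{"dx":0,"dy":0,"dz":-25,"rx":0,"ry":0,"rz":0,"grip":30},{"dx":0,"dy":0,"dz":-37,"rx":0,"ry":0,"rz":0,"grip":30},{"dx":0,"dy":0,"dz":-43,"rx":0,"ry":0,"rz":0,"grip":30},{"dx":0,"dy":0,"dz":-45,"rx":0,"ry":0,"rz":0,"grip":30},{"dx":0,"dy":0,"dz":-45,"rx":0,"ry":0,"rz":0,"grip":30},{"dx":0,"dy":0,"dz":-45,"rx":0,"ry":0,"rz":0,"grip":30}]'
```

```text
clock: 26.45
ee_pos: [600.1, -4.5, 183.4]
ee_rot: [0.658, 0.753, 0.0, 0.0]
contact_force: [-0.7, 0.7, -1.6]
opening: 0.427
grasp_force: 60.4
```

```bash
python3 -m handwheel '[{"dx":0,"dy":0,"dz":-1,"rx":0,"ry":0,"rz":0,"grip":30},{"dx":0,"dy":0,"dz":-1,"rx":0,"ry":0,"rz":0,"grip":48},{"dx":0,"dy":0,"dz":-1,"rx":0,"ry":0,"rz":0,"grip":55},{"dx":0,"dy":0,"dz":-1,"rx":0,"ry":0,"rz":0,"grip":60},{"dx":0,"dy":0,"dz":-1,"rx":0,"ry":0,"rz":0,"grip":60},{"dx":0,"dy":0,"dz":30,"rx":0,"ry":0,"rz":0,"grip":60},{"dx":0,"dy":0,"dz":75,"rx":0,"ry":0,"rz":0,"grip":60},{"dx":0,"dy":0,"dz":120,"rx":0,"ry":0,"rz":0,"grip":60}]'; python3 -m handwheel '[{"dx":-50,"dy":0,"dz":50,"rx":0,"ry":0,"rz":0,"grip":60},{"dx":-100,"dy":0,"dz":90,"rx":0,"ry":0,"rz":0,"grip":60},{"dx":-150,"dy":0,"dz":110,"rx":0,"ry":0,"rz":0,"grip":60},{"dx":-150,"dy":0,"dz":110,"rx":0,"ry":0,"rz":0,"grip":60},{"dx":-150,"dy":0,"dz":110,"rx":0,"ry":0,"rz":0,"grip":60},{"dx":-150,"dy":0,"dz":110,"rx":0,"ry":0,"rz":0,"grip":60}]'; python3 - <<'E'
from h import *
s=capture("side");t=capture("top");cv2.imwrite("pics/f.png",np.hstack([cv2.resize(t["color"][150:310,100:520],(400,153)),cv2.resize(s["color"],(400,300))[0:153]])) if 0 else cv2.imwrite("pics/f.png",cv2.resize(s["color"][60:480,120:640],(743,600)))
E
```

```text
clock: 27.25
ee_pos: [599.4, -4.6, 303.7]
ee_rot: [0.658, 0.753, -0.0, -0.001]
contact_force: [0.8, -0.4, 0.9]
opening: 0.601
grasp_force: 0.0
clock: 27.85
ee_pos: [449.6, -4.8, 413.4]
ee_rot: [0.658, 0.753, 0.0, 0.001]
contact_force: [-2.0, 0.6, 0.4]
opening: 0.602
grasp_force: 0.0
```

View pics/f.png

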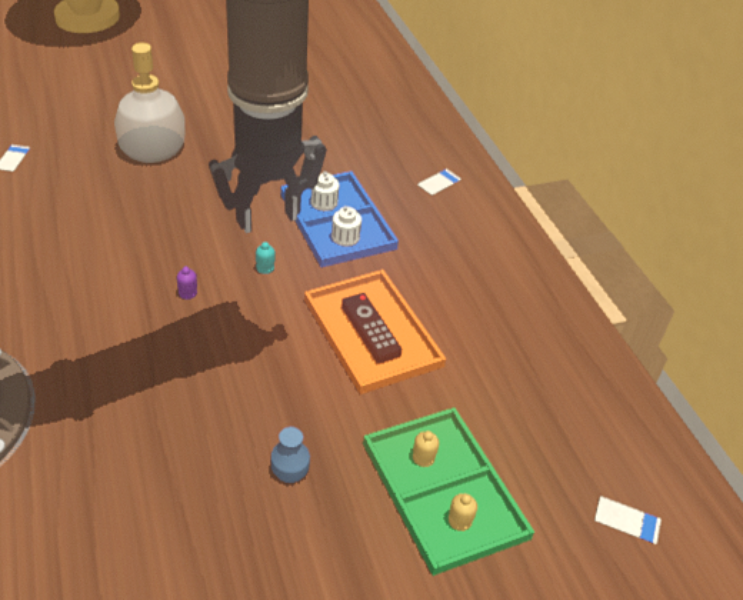

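The final view shows the lamps upright in the blue tray, the remote flat with its keys up in the orange tray, and the finials upright in the green tray. The vase, jug and decoys are undisturbed. Handing in.

```bash
python3 -c "
from cell import *
print(sign_off())"
```

```text
the job is handed in; nothing more can be done
None
```

The job is done and handed in at about 28 s of the 122 s: both spot lamps stand in the blue tray and both brass finials in the green, one to a bay, the remote lies keys-up in the orange tray, and the vase and jug lamp were left where they stood.

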